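# Start the bench dryer with the last test cup

### The arm

A 6-joint arm with a two-finger parallel gripper is mounted at the origin on the work surface. World frame = base frame: x ahead of the robot, y to its left, z up, the work surface at z = 0. Lengths are in mm, angles in rad, forces in N, time in s.
With the tool pointing down it reaches from about 300 to 775 mm from the base axis. Payload 14.6 kg.
Tool frame: the origin (TCP) lies midway between the tips of the shut fingers; the grasp point (between the pads) lies 19 mm behind it (manip.grasp_offset is the distance from the TCP to the grasp point, in mm); z points along the fingers, y is the line along which they close (so a half turn about z gives the same grasp; the last joint's range is limited). The gripper opens to 94 mm and grips with 3 to 60 N. Pads are 16 mm wide; open, the fingers measure 119 mm over their backs; the gripper's body (75 mm by 177 mm) begins 78 mm behind the grasp point.
Start: joints at [-1.391, 0.3, 1.521, -0, 1.321, -0.067], TCP at [134.36, -533.326, 205.446] pointing down, gripper open.
Joint ranges: [-3.03, 3.03], [-0.79, 2.21], [0.23, 2.52], [-1.04, 4.18], [0, 3.07], [-2.55, 2.55]. Speed limits (rad/s): [2.22, 2.22, 2.57, 3.14, 3.14, 3.14].

### API

Orientations are given as [roll, pitch, yaw] about the fixed x, y, z axes, in that order (R = Rz(yaw) Ry(pitch) Rx(roll)).
In Python, from cell import manip, viewer gives the robot as it stands. The module is installed in compiled form; this text tells all that it offers.
- The arm moves only by the tool move_arm, never from a script. Its argument "moves" is a list of rows, each a list of 4 numbers: the shift along the tool's x, y, z in m, then the turn about the tool's z in rad. A call has 1 to 12 rows; each row is the pose to reach, as a shift and turn from the pose commanded when the call began, along the tool's axes at that moment; what a row does not reach only later rows make up. A row lasts 1/10 s, in which the tool goes at most 50 mm and 8.59 degrees, less where a joint would pass 70% of its speed; a pose out of reach is approached as far as the arm can. A call with a gripper value outside its range is refused whole. "jaw" is the finger opening in m, from 0 to 0.094, set as the call begins (left out, the last holds). The fingers move at their own pace and stop on an object; "squeeze" is the grip in N (left out, the last holds). Time passes only in rows, so rows that repeat a pose let the fingers close. It gives the time, the measured TCP pose, the force, the opening and the grip force at its end, in the units of the state.
- manip.read_state(): the state, without advancing time (a new reading comes with each control period).
- viewer.camera(name): name is "scene" or "top" or "wrist"; returns a dict with "frame" (480x640x3 uint8, blue, green, red), "z_map" (480x640 float32, mm along the optical axis (not along the pixel's ray), 0 where there is no reading), "fx", "fy", "cx", "cy" (pixels), "D" ([k1, k2, p1, p2, k3] as OpenCV has them; the pictures are not rectified), "origin" and "orientation" of the camera in the world. Camera axes: x right, y down, z forward; pixel columns grow to the right and rows downward; lengths in mm; the calibration is good to about 2 mm. A picture is of the moment at which its call begins.
- manip.sign_off(): hands the job in; it is judged then, once.
The state is a dict: "clock": time; "joints": joint angles; "qd": joint speeds; "effort": joint torques, N m; "eef_pos": TCP position; "eef_rot": TCP orientation; "wrist_force": force on the tool from outside, world axes, zero at the start; "moment": the same for the moment, N m; "finger_gap": finger opening in mm; "finger_force": force on a finger pad.
Only numpy, scipy, OpenCV 4.12 (cv2) and the standard library are available. Lean on these libraries where they do the work, as an engineer would, in place of code of your own. Each camera call takes 0.05 s, during which the arm holds its last target. There are 200 camera calls.

### The job

Stand the small handleless cup upright in the dryer's open drawer, push the drawer home until it clicks in at its detent, and then flip the isolator's handle over to on. Set the cup down rather than drop it, do not slam the drawer, do not switch on while the drawer is open, and leave the mug and the glaze bottle where they stand.

Things in the scene. Friction and masses are not known exactly. Their poses are not given: they have to be found in the camera images.
- cup: The cup to dry: small white ceramic tumbler without a handle, open at the top, thin dark-green rim, 54 mm outside diameter (52 at the foot), 65 mm tall, wall 4 mm, 0.12 kg. Origin: centre of its underside; z up along its axis.
- dryer: Bench dryer, fixed: white case 280 deep (x) x 240 wide (y) x 200 mm high under a 14 mm steel top plate (250 mm wide) whose ledge juts 60 mm out in front of the case, over the drawer. Plates and a vent cap on top reach 235 mm. Origin: on the table, at the middle of the case's front face; x points from there to the back: the drawer opens along -x, towards the robot.
- drawer (a joint): How far the drawer is pulled out, in m: 0 home, 0.2 fully out. From about 15 mm before home a sprung detent resists (up to about 6 N with friction); its crest is at 6 mm, beyond which it pulls the drawer home and holds it. Drawer mass about 0.9 kg, sliding friction 1.5 N.
- drawer_front (a point): Centre of the drawer's flat white outer front face (186 wide, 86 mm high, 14 to 100 mm above the table, 10 mm thick), moving with it; axes as the dryer's, outward is -x. Site 57 mm above the table. When home, the ledge edge is 50 mm in front of this face and 100 mm above its top edge, so a tool must slant in under the ledge (about 40 degrees from vertical) to push it home.
- drawer_floor (a point): Point on the tray floor's upper surface, 24 mm above the table, at the middle of the foot of the drawer front's inner side (10 mm behind the outer front face); moves with the drawer; axes as the dryer's. Tray inside: x 0 to 218 mm, y -82 to +82 mm. Side and back walls rise 40 mm, the front 76 mm above the floor. Only the part in front of the ledge is open from above.
- ledge_edge (a point): Middle of the lower front edge of the ledge above the drawer, 200 mm above the table; axes as the dryer's.
- isolator: Isolator: grey box 100 (x) x 80 (y) x 50 mm high fixed to the table; two dark cheeks on top (up to 71 mm) carry the handle's pivot, 60 mm above the table over the box's centre. Origin: centre of its underside. Its +x is the direction in which the handle swings to on; a white patch marks that end of its top.
- handle (a joint): Isolator handle angle in rad: 0 = off (leaning 0.55 rad to the isolator's -x), 1.1 = on (leaning 0.55 rad to its +x). Over-centre spring: past about 0.55 it falls to the other side by itself and stays; pushing it needs about 2 N at the crossbar.
- handle_bar (a point): Middle of the black crossbar at the handle's end, 85 mm from the pivot; the bar runs along the isolator's y, 76 mm long, 16 mm thick; 132 mm above the table in both end positions, 145 mm midway. The steel stem below it is 12 mm thick. Axes turn with the handle; at off they are the isolator's.
- mug: Bystander: larger white mug with a handle, 80 mm diameter, 90 mm tall. Origin: centre of its underside.
- glaze: Bystander: blue glaze bottle with a white cap, 60 mm diameter, 140 mm tall. Origin: centre of its underside.

How it is judged (in metres and radians):
On the way, in this order (a step that is already met when the one before it is completed fails the run):
1. the cup stands upright on the floor of the still open drawer (at least 100 mm out), let go of (x of cup in the frame of drawer_floor between 0 and 0.218 m and y of cup in the frame of drawer_floor between -0.082 and 0.082 m and z of cup in the frame of drawer_floor between -0.005 and 0.005 m and angle between cup's own z axis and vertical below 0.1 rad and contact force between the fingers and cup below 0.1 N and value of joint drawer above 0.1 m), for 0.2 s.
2. the drawer is fully home in its detent, within 3 mm (value of joint drawer below 0.003 m), for 0.2 s.
3. the isolator handle is over at on, within 0.1 rad of its stop (value of joint handle above 1 rad), for 0.2 s.
At the end, for the whole second after the job is handed in: The drawer is home within 3 mm, the isolator handle is at on within 0.1 rad of its stop, and the cup stands upright (within 0.1 rad) and at rest on the floor of the drawer (value of joint drawer below 0.003 m and value of joint handle above 1 rad and x of cup in the frame of drawer_floor between 0 and 0.218 m and y of cup in the frame of drawer_floor between -0.082 and 0.082 m and z of cup in the frame of drawer_floor between -0.005 and 0.005 m and angle between cup's own z axis and vertical below 0.1 rad and linear speed of cup below 0.02 m/s); the robot touches nothing.
It fails at once if the cup is dropped or thrown: it moves faster than 0.45 m/s (a fall of about 10 mm) with no finger on it (linear speed of cup above 0.45 m/s and contact force between the fingers and cup below 0.1 N).
It fails at once if the drawer is slammed: it goes in faster than 0.45 m/s (velocity of joint drawer below -0.45 m/s).
It fails at once if the isolator handle is past its middle while the drawer is more than 10 mm open (value of joint handle above 0.55 rad and value of joint drawer above 0.01 m).
It fails at once if the mug or the glaze bottle is moved by more than 20 mm (distance of any of mug, glaze from where it was at the start of the episode above 0.02 m).
It also fails if it takes over 69 s, if anything falls off the work surface, if the arm or the gripper's body presses on something with over 40 N, if the wrist force passes 120 N, or if a joint passes its speed limit or range.

## Working session

There is one attempt and no reset: what is moved stays moved. The work goes in short steps, Python scripts to look and compute and a tool call to move; the robot and the scene stay as the last step left them, time stands still between calls to the robot, and variables do not carry over. Pictures are saved under pics/ and viewed, at most 10 in all, crops included, and the job is handed in when it is done.

Besides the shell and the picture viewer there is one more tool, called after "Request:" by a JSON object that holds its "fn" and its "kwargs". move_arm: Moves the arm, as the interface text tells. Its arguments: {"type":"object","properties":{"moves":{"type":"array"},"jaw":{"type":"number"},"squeeze":{"type":"number"}},"required":["moves"]}

```bash
mkdir -p pics; cat > h.py <<'E'
import numpy as np, cv2
from scipy.spatial.transform import Rotation as R
from cell import manip, viewer
def cam(n):
    c=viewer.camera(n); c['K']=np.array([[c['fx'],0,c['cx']],[0,c['fy'],c['cy']],[0,0,1.]]); 
    o=np.array(c['orientation'],float); c['R']=o if o.shape==(3,3) else R.from_euler('xyz',o).as_matrix(); c['o']=np.array(c['origin'],float); return c
def rays(c,uv):
    p=cv2.undistortPoints(np.array(uv,float).reshape(-1,1,2),c['K'],np.array(c['D'],float)).reshape(-1,2)
    return np.c_[p,np.ones(len(p))]@c['R'].T
def onplane(c,uv,z):
    d=rays(c,uv); return c['o']+d*((z-c['o'][2])/d[:,2])[:,None]
def depthpts(c,uv):
    uv=np.array(uv).reshape(-1,2); d=rays(c,uv); zz=c['z_map'][uv[:,1].astype(int),uv[:,0].astype(int)]
    return c['o']+d*zz[:,None]
E
python3 - <<'E'
from h import *
import pickle
a=cam('scene');b=cam('top')
for n,c in(('scene',a),('top',b)): cv2.imwrite(f'pics/{n}0.png',c['frame']);print(n,c['orientation'],c['o'],c['fx'],c['D'])
pickle.dump((a,b),open('v0.pkl','wb'))
print(manip.read_state(),manip.grasp_offset)
E
```

```text
scene [-2.81487406 -0.00449087  2.41522169] [ 763.91512922  204.83281855 1030.3125828 ] 487.56417994796135 [-0.11345648  0.          0.          0.          0.        ]
top [-2.93530313e+00  1.56196154e-03 -1.55038719e+00] [ 301.6860045     1.95608822 1338.6260843 ] 566.3979101059372 [-0.10025594  0.          0.          0.          0.        ]
{'clock': 0.1, 'joints': array([-1.39058720e+00,  3.00397170e-01,  1.52153894e+00, -4.40179434e-05,
        1.32069520e+00, -6.66140455e-02]), 'qd': array([-0.00111481, -0.0006606 , -0.00123434, -0.00026888, -0.00044387,
       -0.00086693]), 'effort': array([ 2.07004960e-03, -5.32642722e+01, -3.53283191e+01,  7.09267915e-02,
        2.35034258e-02, -7.09016649e-05]), 'eef_pos': array([ 134.31322469, -533.09654395,  204.94470993]), 'eef_rot': array([-3.14055346e+00, -2.65953628e-05,  2.46834077e-01]), 'wrist_force': array([-0.60233874,  0.28160528, -0.56522236]), 'moment': array([ 0.03457392, -0.01623238,  0.01937871]), 'finger_force': 0.0, 'finger_gap': 94.1719666064054} 18.8
```

View pics/scene0.png

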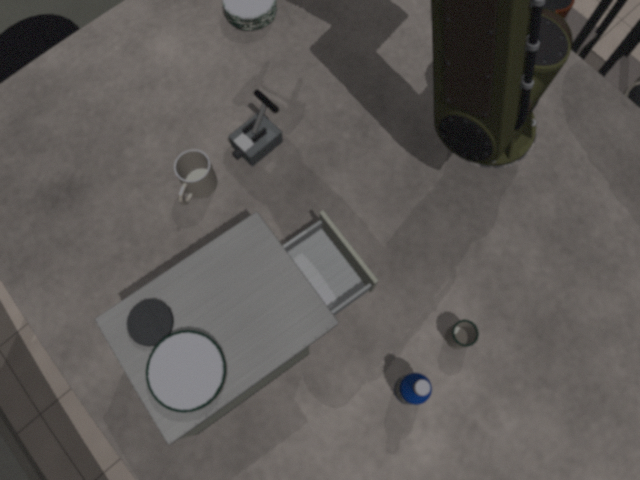

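View pics/top0.png

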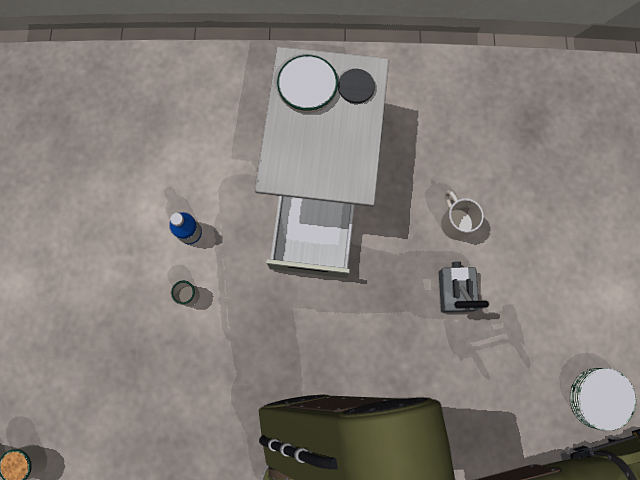

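The scene view shows the cup at (463,334), bottle at (415,388), mug at (193,167), isolator at (255,138) with its bar at (266,100), and the drawer front at (348,248). In the top view the cup is at (183,292), bottle at (185,228), mug at (465,215), isolator at (460,290) with its bar at (471,304), the drawer-front edge runs (268,264)-(349,271), and the ledge runs (256,192)-(374,205).

```bash
cat >> h.py <<'E'
def tri(c1,p1,c2,p2):
    a=rays(c1,[p1])[0];b=rays(c2,[p2])[0];A=np.c_[a,-b]
    s=np.linalg.lstsq(A,c2['o']-c1['o'],rcond=None)[0];P=c1['o']+a*s[0];Q=c2['o']+b*s[1]
    return (P+Q)/2,np.linalg.norm(P-Q)
E
python3 - <<'E'
from h import *
import pickle
np.set_printoptions(precision=1,suppress=True)
a,b=pickle.load(open('v0.pkl','rb'))
def clouds(c):
    v,u=np.mgrid[0:480,0:640];uv=np.c_[u.ravel(),v.ravel()]
    return depthpts(c,uv).reshape(480,640,3)
A=clouds(a);B=clouds(b)
def win(P,u0,u1,v0,v1,zl,zh):
    q=P[v0:v1,u0:u1].reshape(-1,3);return q[(q[:,2]>zl)&(q[:,2]<zh)]
def circ(q):
    (x,y),r=cv2.minEnclosingCircle(q[:,:2].astype(np.float32));return np.array([x,y,r,q[:,2].max(),len(q)])
print('table',np.median(A[200:220,420:440,2]),np.median(B[350:370,200:220,2]))
print('cup rim scene',circ(win(A,440,490,310,360,58,72)),'top',circ(win(B,165,200,275,310,58,72)))
print('bottle',circ(win(A,390,440,365,410,100,150)),circ(win(B,160,205,205,245,100,150)))
print('mug',circ(win(A,165,215,145,205,80,95)),circ(win(B,440,490,190,240,80,95)))
# drawer
for n,P,w in(('s',A,(270,400,200,330)),('t',B,(255,365,190,285))):
    q=win(P,*w,92,108)
    print('front top',n,len(q),cv2.minAreaRect(q[:,:2].astype(np.float32)),np.median(q[:,2]))
    q=win(P,*w,15,32);print('floor z',np.median(q[:,2]))
q=win(B,240,400,30,215,203,222);r=cv2.minAreaRect(q[:,:2].astype(np.float32));print('top plate',r,cv2.boxPoints(r),np.median(q[:,2]))
for n,P,w in(('s',A,(220,300,80,170)),('t',B,(430,500,255,325))):
    q=win(P,*w,43,54);r=cv2.minAreaRect(q[:,:2].astype(np.float32));print('iso',n,r,np.median(q[:,2]))
    q=win(P,*w,120,150);print('bar',n,cv2.minAreaRect(q[:,:2].astype(np.float32)),q.mean(0),q[:,2].max())
# triangulated
print('cuprim tri',tri(a,(463,334-0),b,(183,292)),'bar',tri(a,(266,100),b,(471,304)))
print('frontcorners',tri(a,(322,213),b,(349,271)),tri(a,(375,283),b,(268,264)))
E
```

```text
table 0.29856689679502324 0.49514924597144727
cup rim scene [447.9 308.6  27.9  69.2 186. ] top [447.1 310.7  28.   71.4 165. ]
bottle [601.1 315.3  22.7 145.1 399. ] [599.9 315.3  23.4 146.1 311. ]
mug [ 640.7 -333.4   46.8   94.   331. ] [ 641.4 -330.    46.2   94.6  246. ]
front top s 496 ((508.34332275390625, 24.889854431152344), (186.56582641601562, 10.755987167358398), 84.34857177734375) 99.71562016433336
floor z 24.179830176678763
front top t 420 ((508.6291809082031, 27.931175231933594), (183.8387451171875, 11.412405967712402), 84.37845611572266) 99.91303996864383
floor z 24.486169785987613
top plate ((801.0211791992188, -2.4113922119140625), (250.81982421875, 345.0458984375), 83.96975708007812) [[ 616.3 -109. ]
 [ 959.4 -145.3]
 [ 985.8  104.2]
 [ 642.6  140.4]] 214.39013306208585
iso s ((469.6564025878906, -324.609130859375), (102.33882904052734, 83.5423583984375), 1.158311367034912) 49.98066224888146
bar s ((428.2713623046875, -326.71600341796875), (21.857650756835938, 73.76774597167969), 0.28463152050971985) [ 427.9 -325.2  136.9] 143.75444608634666
iso t ((475.74822998046875, -324.5523681640625), (110.33833312988281, 80.70972442626953), 1.0418446063995361) 49.64355479560561
bar t ((427.8656005859375, -326.3544616699219), (21.04277801513672, 75.01004028320312), 1.5554388761520386) [ 425.3 -323.8  138.2] 148.77235803474923
cuprim tri (array([449. , 310.4,  54.7]), np.float64(1.5150573838115415)) bar (array([ 425.8, -325. ,  139.2]), np.float64(0.6620152232772173))
frontcorners (array([498.8, -64.4,  91.7]), np.float64(3.5675489894427543)) (array([514.6, 116.3,  75.3]), np.float64(0.40755773329080114))
```

Request:
{"fn": "move_arm", "kwargs": {"moves": [[0.1,-0.08,0,0.1],[0.15,-0.12,0,0.2],[0.19,-0.15,0,0.3],[0.23,-0.18,0,0.347],[0.27,-0.21,0,0.347],[0.31,-0.24,0,0.347],[0.35,-0.27,0,0.347],[0.38,-0.3,0,0.347],[0.38,-0.3,0,0.347],[0.38,-0.3,0,0.347],[0.38,-0.3,0,0.347],[0.38,-0.3,0,0.347]], "jaw": 0.08}}

```text
clock: 1.3
eef_pos: [429.5, -149.3, 205.2]
eef_rot: [-3.142, 0.001, -0.099]
wrist_force: [0.4, -1.0, 0.1]
finger_gap: 79.8
finger_force: 0.0
```

Request:
{"fn": "move_arm", "kwargs": {"moves": [[-0.003,-0.05,0,0],[-0.006,-0.1,0,0],[-0.009,-0.15,0,0],[-0.012,-0.2,0,0],[-0.015,-0.25,0,0],[-0.018,-0.3,0,0],[-0.021,-0.35,0,0],[-0.024,-0.4,0,0],[-0.0275,-0.44,0.02,0],[-0.0275,-0.458,0.05,0],[-0.0275,-0.458,0.085,0],[-0.0275,-0.458,0.085,0]]}}

```text
clock: 2.5
eef_pos: [446.6, 306.8, 116.3]
eef_rot: [3.137, 0.006, -0.101]
wrist_force: [0.4, -0.6, 0.3]
finger_gap: 79.8
finger_force: 0.0
```

```bash
python3 - <<'E'
from h import *
np.set_printoptions(precision=1,suppress=True)
c=cam('wrist');cv2.imwrite('pics/w1.png',c['frame']);s=manip.read_state();print(s['eef_pos'],s['joints'],c['o'])
v,u=np.mgrid[0:480,0:640];P=depthpts(c,np.c_[u.ravel(),v.ravel()])
z=c['z_map'].ravel();q=P[(z>0)&(P[:,2]>50)&(P[:,2]<72)&(abs(P[:,0]-447)<50)&(abs(P[:,1]-310)<50)]
print(len(q),q.min(0),q.max(0)) 
if len(q):print(cv2.minEnclosingCircle(q[:,:2].astype(np.float32)))
E
```

```text
[447.8 307.3 119.3] [ 0.5  0.4  1.6 -0.   1.1  2.2] [529.6 299.  295.3]
2269 [419.7 283.2  50. ] [473.9 336.9  68. ]
((446.79718017578125, 310.0074768066406), 27.341611862182617)
```

View pics/w1.png

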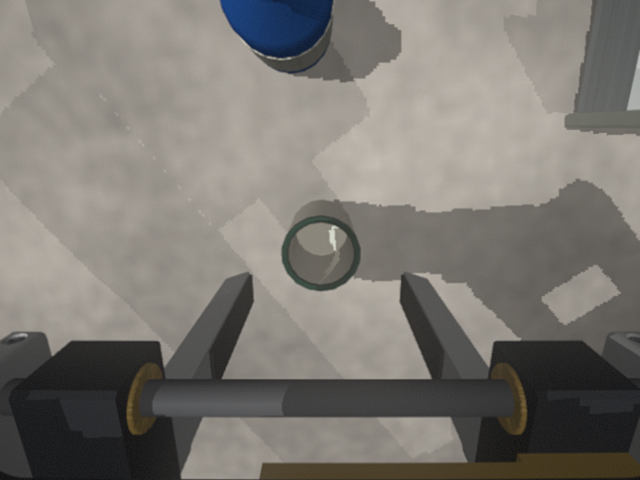

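The wrist view shows the cup centred between the fingers at (320,252), and the bottle at the top clear of them. The camera sits on the dryer side of the tool, so I'll turn the tool half a turn to keep it clear of the ledge.

Request:
{"fn": "move_arm", "kwargs": {"moves": [[0,0,0,-0.14],[0,0,0,-0.28],[0,0,0,-0.42],[0,0,0,-0.56],[0,0,0,-0.7],[0,0,0,-0.84],[0,0,0,-0.98],[0,0,0,-1.12],[0,0,0,-1.26],[0,0,0,-1.4],[0,0,0,-1.54],[0,0,0,-1.57]]}}

```text
clock: 3.75
eef_pos: [449.3, 308.1, 123.1]
eef_rot: [3.139, -0.002, 1.473]
wrist_force: [0.3, 0.1, -0.5]
finger_gap: 80.3
finger_force: 0.0
```

Request:
{"fn": "move_arm", "kwargs": {"moves": [[0,0,0,-0.14],[0,0,0,-0.28],[0,0,0,-0.42],[0,0,0,-0.56],[0,0,0,-0.7],[0,0,0,-0.84],[0,0,0,-0.98],[0,0,0,-1.12],[0,0,0,-1.26],[0,0,0,-1.4],[0,0,0,-1.54],[0,0,0,-1.57]]}}

```text
clock: 4.95
eef_pos: [449.3, 308.1, 123.1]
eef_rot: [3.14, 0.003, 3.043]
wrist_force: [0.9, -0.4, 0.1]
finger_gap: 79.8
finger_force: 0.0
```

```bash
python3 - <<'E'
from h import *
s=manip.read_state();print(s['eef_pos'],s['joints'],s['eef_rot'])
E
```

```text
[449.33932411 308.10261595 123.10353251] [ 5.33864625e-01  3.68382677e-01  1.63107261e+00 -9.52213882e-05
  1.13908733e+00 -9.38588373e-01] [3.13986017e+00 2.51171773e-03 3.04328686e+00]
```

Request:
{"fn": "move_arm", "kwargs": {"moves": [[0.0027,0.0017,0.03,0],[0.0027,0.0017,0.06,0],[0.0027,0.0017,0.08,0],[0.0027,0.0017,0.093,0],[0.0027,0.0017,0.093,0],[0.0027,0.0017,0.093,0]]}}

```text
clock: 5.55
eef_pos: [446.5, 310.9, 29.0]
eef_rot: [3.14, 0.002, 3.039]
wrist_force: [0.1, -0.2, -0.0]
finger_gap: 80.1
finger_force: 0.0
```

Request:
{"fn": "move_arm", "kwargs": {"moves": [[0,0,0,0],[0,0,0,0],[0,0,0,0],[0,0,0,0],[0,0,0,0],[0,0,0,0],[0,0,0,0],[0,0,0,0]], "jaw": 0.04, "squeeze": 12}}

```text
clock: 6.35
eef_pos: [445.7, 310.9, 27.8]
eef_rot: [3.141, 0.0, 3.04]
wrist_force: [-0.4, -1.7, 6.4]
finger_gap: 54.0
finger_force: 12.0
```

Request:
{"fn": "move_arm", "kwargs": {"moves": [[0,0,-0.01,0],[0,0,-0.03,0],[0,0,-0.06,0],[0,0,-0.09,0],[0,0,-0.12,0],[0,0,-0.14,0],[0,0,-0.15,0],[-0.01,-0.02,-0.15,0],[-0.025,-0.045,-0.15,0],[-0.042,-0.075,-0.15,0],[-0.06,-0.11,-0.15,0],[-0.075,-0.14,-0.15,0]]}}

```text
clock: 7.55
eef_pos: [506.0, 162.3, 176.9]
eef_rot: [-3.141, -0.001, 3.04]
wrist_force: [0.3, -0.5, -1.2]
finger_gap: 53.4
finger_force: 12.0
```

Request:
{"fn": "move_arm", "kwargs": {"moves": [[-0.015,-0.03,0,0],[-0.03,-0.06,0,0],[-0.047,-0.09,0,0],[-0.062,-0.115,0,0],[-0.071,-0.13,0,0],[-0.076,-0.137,0,0],[-0.076,-0.137,0,0],[-0.076,-0.137,0,0]]}}

```text
clock: 8.35
eef_pos: [567.2, 20.9, 177.3]
eef_rot: [3.141, -0.001, 3.04]
wrist_force: [-0.6, 0.2, -0.7]
finger_gap: 54.0
finger_force: 12.0
```

```bash
python3 - <<'E'
from h import *
s=manip.read_state();print(s['eef_pos'],s['joints'],s['eef_rot'],s['finger_gap'],s['finger_force'])
c=cam('top');cv2.imwrite('pics/t2.png',c['frame'][150:390,160:480].repeat(2,0).repeat(2,1))
E
```

```text
[567.23201538  20.85949668 177.27516185] [-2.78726340e-02  3.62813348e-01  1.50451138e+00  2.30228166e-04
  1.27478245e+00 -1.49761957e+00] [ 3.14141068e+00 -5.29249684e-04  3.04047610e+00] 54.01582193754536 11.999912671744823
```

View pics/t2.png

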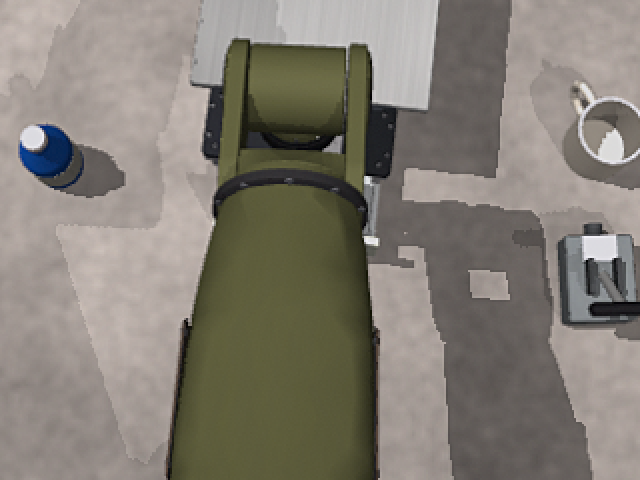

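The top view shows the wrist over the drawer's open part, with the gripper body (dark, rows 85-165) in front of the ledge edge (row ~105). I'll descend there, 8 mm closer to the robot for margin.

Request:
{"fn": "move_arm", "kwargs": {"moves": [[0.004,0,0.01,0],[0.008,0,0.03,0],[0.008,0,0.05,0],[0.008,0,0.07,0],[0.008,0,0.09,0],[0.008,0,0.105,0],[0.008,0,0.115,0],[0.008,0,0.12,0],[0.008,0,0.12,0],[0.008,0,0.12,0]]}}

```text
clock: 9.4
eef_pos: [559.9, 20.9, 58.0]
eef_rot: [3.142, 0.001, 3.04]
wrist_force: [0.4, -0.4, -1.6]
finger_gap: 53.8
finger_force: 12.0
```

Request:
{"fn": "move_arm", "kwargs": {"moves": [[0,0,0.001,0],[0,0,0.002,0],[0,0,0.003,0],[0,0,0.004,0],[0,0,0.004,0],[0,0,0.004,0]]}}

```text
clock: 10.0
eef_pos: [559.6, 20.7, 53.4]
eef_rot: [-3.142, -0.0, 3.04]
wrist_force: [1.5, 0.8, -1.5]
finger_gap: 53.5
finger_force: 12.0
```

Request:
{"fn": "move_arm", "kwargs": {"moves": [[0,0,0.0005,0],[0,0,0.001,0],[0,0,0.0015,0],[0,0,0.0015,0],[0,0,0.0015,0]]}}

```text
clock: 10.5
eef_pos: [559.6, 20.8, 51.9]
eef_rot: [3.142, -0.0, 3.04]
wrist_force: [-0.1, -0.2, -1.3]
finger_gap: 53.6
finger_force: 12.0
```

Request:
{"fn": "move_arm", "kwargs": {"moves": [[0,0,0.0005,0],[0,0,0.001,0],[0,0,0.0015,0],[0,0,0.002,0],[0,0,0.002,0],[0,0,0.002,0]]}}

```text
clock: 11.1
eef_pos: [560.8, 20.5, 51.5]
eef_rot: [-3.142, 0.003, 3.04]
wrist_force: [-0.6, -2.7, 12.2]
finger_gap: 54.3
finger_force: 12.0
```

Contact with the floor. Release and rise.

Request:
{"fn": "move_arm", "kwargs": {"moves": [[0,0,-0.001,0],[0,0,-0.001,0],[0,0,-0.001,0]]}}

```text
clock: 11.4
eef_pos: [560.2, 20.6, 51.6]
eef_rot: [-3.142, 0.002, 3.04]
wrist_force: [0.1, -2.1, 6.5]
finger_gap: 53.9
finger_force: 12.0
```

Request:
{"fn": "move_arm", "kwargs": {"moves": [[0,0,0,0],[0,0,0,0],[0,0,0,0],[0,0,0,0],[0,0,0,0],[0,0,0,0]], "jaw": 0.075}}

```text
clock: 12.0
eef_pos: [559.6, 20.8, 50.9]
eef_rot: [3.142, -0.0, 3.04]
wrist_force: [0.3, 0.4, -0.0]
finger_gap: 75.1
finger_force: 0.0
```

Request:
{"fn": "move_arm", "kwargs": {"moves": [[0,0,-0.01,0],[0,0,-0.03,0],[0,0,-0.06,0],[0,0,-0.1,0],[0.02,0,-0.14,0],[0.06,0,-0.18,0],[0.11,0,-0.2,0],[0.16,0,-0.2,0],[0.2,0,-0.2,0],[0.2,0,-0.2,0]]}}

```text
clock: 13.0
eef_pos: [356.9, 41.5, 252.4]
eef_rot: [3.141, 0.003, 3.041]
wrist_force: [1.0, 0.3, -0.5]
finger_gap: 74.7
finger_force: 0.0
```

```bash
python3 - <<'E'
from h import *
np.set_printoptions(precision=2,suppress=True)
s=manip.read_state();print(s['clock'],s['eef_pos'],s['joints'],s['eef_rot'])
c=cam('scene');cv2.imwrite('pics/s3.png',c['frame'][150:390,160:480].repeat(2,0).repeat(2,1))
v,u=np.mgrid[0:480,0:640];P=depthpts(c,np.c_[u.ravel(),v.ravel()])
q=P[(c['z_map'].ravel()>0)&(P[:,2]>75)&(P[:,2]<95)&(abs(P[:,0]-560)<40)&(abs(P[:,1]-20)<40)]
print(len(q),cv2.minEnclosingCircle(q[:,:2].astype(np.float32)) if len(q) else 0,q[:,2].max())
q=P[(c['z_map'].ravel()>0)&(P[:,2]>92)&(P[:,2]<108)&(abs(P[:,0]-508)<30)&(abs(P[:,1]-20)<110)];print(cv2.minAreaRect(q[:,:2].astype(np.float32)))
E
```

```text
13.0 [356.95  41.49 252.41] [ 0.01 -0.18  1.92  0.    1.4  -1.46] [3.14 0.   3.04]
235 ((562.1681518554688, 18.430221557617188), 27.458656311035156) 93.72090783192596
((509.3705139160156, 25.384780883789062), (185.71754455566406, 11.639554977416992), 84.32428741455078)
```

View pics/s3.png

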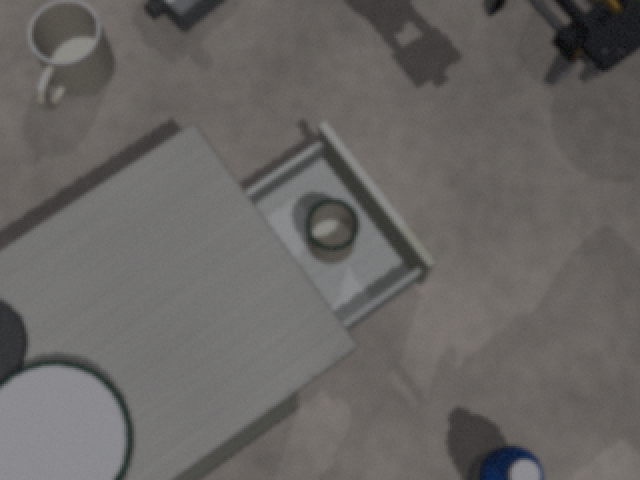

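The scene crop shows the cup upright in the open drawer at (331,224), rim about 27 mm radius at z≈93, as expected. The moves can't tilt the tool directly, so I'll reach past the arm's range high above the dryer and see what orientation "as far as the arm can" gives.

Request:
{"fn": "move_arm", "kwargs": {"moves": [[-0.02,0,-0.045,0],[-0.05,0,-0.085,0],[-0.09,0,-0.12,0],[-0.14,0,-0.12,0],[-0.19,0,-0.12,0],[-0.24,0,-0.12,0],[-0.29,0,-0.12,0],[-0.34,0,-0.12,0],[-0.38,0,-0.12,0],[-0.4,0,-0.12,0],[-0.4,0,-0.12,0]], "jaw": 0}}

```text
clock: 14.15
eef_pos: [755.4, -0.1, 365.1]
eef_rot: [-3.141, -0.005, 3.039]
wrist_force: [-32.6, 0.5, 27.2]
finger_gap: 0.5
finger_force: 0.0
```

Request:
{"fn": "move_arm", "kwargs": {"moves": [[-0.05,0,-0.01,0],[-0.1,0,-0.03,0],[-0.15,0,-0.05,0],[-0.15,0,-0.05,0],[-0.15,0,-0.05,0],[-0.15,0,-0.05,0]]}}

```text
clock: 14.75
eef_pos: [773.2, -11.8, 352.6]
eef_rot: [3.138, 0.036, 3.04]
wrist_force: [0.2, -0.9, 0.4]
finger_gap: 0.7
finger_force: 0.0
```

```bash
python3 - <<'E'
from h import *
np.set_printoptions(precision=3,suppress=True)
s=manip.read_state();print(s['clock'],s['eef_pos'],s['joints'],s['eef_rot'])
E
```

```text
14.75 [773.197 -11.754 352.578] [-0.063  0.918  0.235  0.002  1.953 -1.532] [3.138 0.036 3.04 ]
```

Request:
{"fn": "move_arm", "kwargs": {"moves": [[-0.05,0,0,0],[-0.1,0,0,0],[-0.15,0,0,0],[-0.2,0,0,0],[-0.25,0,0,0],[-0.3,0,0,0]]}}

```text
clock: 15.35
eef_pos: [810.8, -26.4, 290.8]
eef_rot: [3.136, 0.067, 3.04]
wrist_force: [-0.6, 0.2, 0.6]
finger_gap: 0.3
finger_force: 0.0
```

Request:
{"fn": "move_arm", "kwargs": {"moves": [[-0.03,0,-0.05,0],[-0.06,0,-0.1,0],[-0.1,0,-0.15,0],[-0.15,0,-0.2,0],[-0.2,0,-0.2,0],[-0.2,0,-0.2,0]]}}

```text
clock: 15.95
eef_pos: [780.5, -33.0, 370.5]
eef_rot: [3.134, 0.099, 3.039]
wrist_force: [0.2, -0.1, 0.4]
finger_gap: 0.6
finger_force: 0.0
```

```bash
python3 - <<'E'
from h import *
np.set_printoptions(precision=3,suppress=True)
s=manip.read_state();print(s['clock'],s['eef_pos'],s['joints'],s['eef_rot'])
E
```

```text
15.95 [780.491 -33.02  370.494] [-0.091  0.895  0.236  0.007  1.911 -1.558] [3.134 0.099 3.039]
```

Each out-of-range call tilts the tool about 0.03 rad outward and the tilt carries over, so I can ratchet it up.

Request:
{"fn": "move_arm", "kwargs": {"moves": [[-0.05,0,-0.025,0],[-0.1,0,-0.05,0],[-0.1,0,-0.05,0]]}}

```text
clock: 16.25
eef_pos: [785.5, -38.0, 378.0]
eef_rot: [3.133, 0.132, 3.039]
wrist_force: [0.1, -0.4, 0.1]
finger_gap: 0.4
finger_force: 0.0
```

Request:
{"fn": "move_arm", "kwargs": {"moves": [[-0.05,0,-0.025,0],[-0.1,0,-0.05,0]]}}

```text
clock: 16.45
eef_pos: [789.8, -41.8, 387.7]
eef_rot: [3.131, 0.166, 3.039]
wrist_force: [0.1, -0.3, -0.2]
finger_gap: 0.6
finger_force: 0.0
```

Request:
{"fn": "move_arm", "kwargs": {"moves": [[-0.05,0,-0.025,0]]}}

```text
clock: 16.55
eef_pos: [793.6, -44.0, 394.2]
eef_rot: [3.129, 0.193, 3.039]
wrist_force: [0.3, 0.6, -0.8]
finger_gap: 0.8
finger_force: 0.0
```

Request:
{"fn": "move_arm", "kwargs": {"moves": [[-0.2,0,-0.1,0]]}}

```text
clock: 16.65
eef_pos: [797.0, -46.3, 403.5]
eef_rot: [3.128, 0.223, 3.038]
wrist_force: [0.2, 0.8, -0.1]
finger_gap: 0.6
finger_force: 0.0
```

Request:
{"fn": "move_arm", "kwargs": {"moves": [[-0.05,0,-0.025,0],[-0.1,0,-0.05,0],[-0.1,0,-0.05,0]]}}

```text
clock: 16.95
eef_pos: [797.4, -49.9, 418.6]
eef_rot: [3.127, 0.256, 3.038]
wrist_force: [0.1, 0.4, -0.3]
finger_gap: 0.5
finger_force: 0.0
```

Request:
{"fn": "move_arm", "kwargs": {"moves": [[-0.2,0,-0.04,0]]}}

```text
clock: 17.05
eef_pos: [806.5, -52.0, 417.8]
eef_rot: [3.125, 0.284, 3.037]
wrist_force: [-0.1, 0.4, 0.1]
finger_gap: 0.5
finger_force: 0.0
```

Request:
{"fn": "move_arm", "kwargs": {"moves": [[-0.2,0,-0.04,0]]}}

```text
clock: 17.15
eef_pos: [815.3, -54.5, 417.4]
eef_rot: [3.124, 0.313, 3.037]
wrist_force: [0.5, -0.6, 0.2]
finger_gap: 0.7
finger_force: 0.0
```

Request:
{"fn": "move_arm", "kwargs": {"moves": [[-0.2,0,-0.04,0]]}}

```text
clock: 17.25
eef_pos: [823.0, -56.7, 419.3]
eef_rot: [3.123, 0.342, 3.036]
wrist_force: [0.4, 0.1, -0.9]
finger_gap: 0.3
finger_force: 0.0
```

Request:
{"fn": "move_arm", "kwargs": {"moves": [[-0.2,0,-0.04,0]]}}

```text
clock: 17.35
eef_pos: [830.1, -58.9, 422.9]
eef_rot: [3.122, 0.372, 3.035]
wrist_force: [-0.2, 0.5, -0.0]
finger_gap: 0.2
finger_force: 0.0
```

Request:
{"fn": "move_arm", "kwargs": {"moves": [[-0.2,0,-0.04,0]]}}

```text
clock: 17.45
eef_pos: [836.4, -60.9, 427.9]
eef_rot: [3.121, 0.402, 3.035]
wrist_force: [-0.4, 0.2, -0.1]
finger_gap: 0.2
finger_force: 0.0
```

Request:
{"fn": "move_arm", "kwargs": {"moves": [[-0.2,0,-0.04,0]]}}

```text
clock: 17.55
eef_pos: [841.9, -62.7, 433.9]
eef_rot: [3.12, 0.432, 3.034]
wrist_force: [-0.3, 0.8, -0.9]
finger_gap: 0.6
finger_force: 0.0
```

Request:
{"fn": "move_arm", "kwargs": {"moves": [[-0.2,0,-0.04,0],[-0.2,0,-0.04,0]]}}

```text
clock: 17.75
eef_pos: [846.3, -65.5, 444.0]
eef_rot: [3.118, 0.467, 3.033]
wrist_force: [-0.2, -1.1, -0.3]
finger_gap: 0.2
finger_force: 0.0
```

Nine more to reach about 0.74.

Request:
{"fn": "move_arm", "kwargs": {"moves": [[-0.2,0,-0.02,0]]}}

```text
clock: 17.85
eef_pos: [853.0, -67.2, 448.0]
eef_rot: [3.117, 0.496, 3.033]
wrist_force: [0.7, -0.2, -0.1]
finger_gap: 0.5
finger_force: 0.0
```

Request:
{"fn": "move_arm", "kwargs": {"moves": [[-0.2,0,-0.02,0]]}}

```text
clock: 17.95
eef_pos: [859.5, -69.0, 452.5]
eef_rot: [3.116, 0.526, 3.032]
wrist_force: [-0.5, 0.0, -0.1]
finger_gap: 0.6
finger_force: 0.0
```

Request:
{"fn": "move_arm", "kwargs": {"moves": [[-0.2,0,-0.02,0]]}}

```text
clock: 18.05
eef_pos: [864.9, -70.5, 458.8]
eef_rot: [3.115, 0.555, 3.031]
wrist_force: [0.4, -0.3, 0.2]
finger_gap: 0.6
finger_force: 0.0
```

Request:
{"fn": "move_arm", "kwargs": {"moves": [[-0.2,0,-0.02,0]]}}

```text
clock: 18.15
eef_pos: [869.3, -72.0, 466.6]
eef_rot: [3.114, 0.585, 3.03]
wrist_force: [0.6, 0.6, -0.2]
finger_gap: 0.5
finger_force: 0.0
```

Request:
{"fn": "move_arm", "kwargs": {"moves": [[-0.2,0,-0.02,0]]}}

```text
clock: 18.25
eef_pos: [873.1, -73.4, 475.4]
eef_rot: [3.113, 0.615, 3.029]
wrist_force: [-0.3, 0.4, 0.5]
finger_gap: 0.4
finger_force: 0.0
```

Request:
{"fn": "move_arm", "kwargs": {"moves": [[-0.2,0,-0.02,0]]}}

```text
clock: 18.35
eef_pos: [876.1, -74.7, 485.2]
eef_rot: [3.112, 0.644, 3.028]
wrist_force: [1.0, 0.9, -0.0]
finger_gap: 0.5
finger_force: 0.0
```

Request:
{"fn": "move_arm", "kwargs": {"moves": [[-0.2,0,-0.02,0]]}}

```text
clock: 18.45
eef_pos: [878.5, -75.9, 495.7]
eef_rot: [3.11, 0.674, 3.027]
wrist_force: [-0.8, -0.0, 0.5]
finger_gap: 0.6
finger_force: 0.0
```

Request:
{"fn": "move_arm", "kwargs": {"moves": [[-0.2,0,-0.02,0]]}}

```text
clock: 18.55
eef_pos: [880.1, -77.0, 507.2]
eef_rot: [3.109, 0.703, 3.025]
wrist_force: [-0.4, -0.6, 0.8]
finger_gap: 0.3
finger_force: 0.0
```

Request:
{"fn": "move_arm", "kwargs": {"moves": [[-0.2,0,-0.02,0],[-0.2,0,-0.02,0]]}}

```text
clock: 18.75
eef_pos: [877.8, -78.4, 526.0]
eef_rot: [3.108, 0.737, 3.024]
wrist_force: [-0.6, -0.0, -0.4]
finger_gap: 0.4
finger_force: 0.0
```

```bash
cat >> h.py <<'E'
def to(p):
    s=manip.read_state(); return R.from_euler('xyz',s['eef_rot']).inv().apply(np.array(p)-s['eef_pos'])
E
python3 - <<'E'
from h import *
np.set_printoptions(precision=3,suppress=True)
s=manip.read_state();print(s['clock'],s['eef_pos'],s['joints'],s['eef_rot'])
print(R.from_euler('xyz',s['eef_rot']).as_matrix())
for p in [(640,-20,460),(400,36,330),(400,36,60),(470,29.5,50)]: print(p,to(p))
E
```

```text
18.75 [877.794 -78.432 525.995] [-0.147  0.777  0.235  0.054  1.394 -1.602] [3.108 0.737 3.024]
[[-0.736  0.095  0.671]
 [ 0.087  0.995 -0.045]
 [-0.672  0.025 -0.74 ]]
(640, -20, 460) [ 224.335   33.965 -113.296]
(400, 36, 330) [ 493.082   63.698 -180.579]
(400, 36, 60) [674.477  56.94   19.297]
(470, 29.5, 50) [629.139  56.855  73.948]
```

Request:
{"fn": "move_arm", "kwargs": {"moves": [[0.042,0.006,-0.013,0],[0.084,0.012,-0.026,0],[0.126,0.018,-0.039,0],[0.168,0.024,-0.053,0],[0.21,0.03,-0.066,0],[0.252,0.036,-0.079,0],[0.294,0.042,-0.092,0],[0.336,0.048,-0.105,0],[0.378,0.054,-0.118,0],[0.42,0.06,-0.131,0],[0.449,0.063,-0.14,0],[0.449,0.063,-0.14,0]]}}

```text
clock: 19.95
eef_pos: [456.3, 30.3, 327.8]
eef_rot: [3.108, 0.734, 3.024]
wrist_force: [0.2, 0.1, 0.7]
finger_gap: 0.6
finger_force: 0.0
```

```bash
python3 - <<'E'
from h import *
np.set_printoptions(precision=3,suppress=True)
s=manip.read_state();print(s['clock'],s['eef_pos'],s['joints'],s['eef_rot'])
for p in [(460,30,150),(460,30,50),(480,28.6,50)]: print(p,to(p))
E
```

```text
19.95 [456.313  30.269 327.834] [ 0.021 -0.401  2.066 -0.086  0.745 -1.405] [3.108 0.734 3.024]
(460, 30, 150) [116.378  -4.402 134.444]
(460, 30, 50) [183.363  -6.923 208.651]
(480, 28.6, 50) [168.493  -6.429 222.09 ]
```

Request:
{"fn": "move_arm", "kwargs": {"moves": [[0.025,-0.001,0.029,0],[0.05,-0.002,0.058,0],[0.075,-0.003,0.086,0],[0.1,-0.004,0.115,0],[0.125,-0.005,0.143,0],[0.15,-0.006,0.171,0],[0.17,-0.007,0.194,0],[0.183,-0.007,0.208,0],[0.183,-0.007,0.208,0],[0.183,-0.007,0.208,0]]}}

```text
clock: 20.95
eef_pos: [463.2, 21.4, 72.8]
eef_rot: [3.093, 0.703, 3.021]
wrist_force: [-0.7, -1.1, 0.5]
finger_gap: 0.6
finger_force: 0.0
```

```bash
python3 - <<'E'
from h import *
np.set_printoptions(precision=3,suppress=True)
s=manip.read_state();print(s['clock'],s['eef_pos'],s['joints'],s['eef_rot'])
p=s['eef_pos'];e=np.array([.995,-.1,0])
for d in (30,100,150,200,210,220,230): q=p+e*d;print(d,q,to(q))
E
```

```text
20.95 [463.183  21.422  72.781] [-0.026  0.061  2.369 -1.039  0.014 -0.46 ] [3.093 0.703 3.021]
30 [493.033  18.422  72.781] [-22.883  -0.345  19.398]
100 [562.683  11.422  72.781] [-76.276  -1.151  64.659]
150 [612.433   6.422  72.781] [-114.415   -1.726   96.989]
200 [662.183   1.422  72.781] [-152.553   -2.302  129.319]
210 [672.133   0.422  72.781] [-160.18    -2.417  135.785]
220 [682.083  -0.578  72.781] [-167.808   -2.532  142.251]
230 [692.033  -1.578  72.781] [-175.436   -2.647  148.717]
```

```bash
python3 - <<'E'
from h import *
np.set_printoptions(precision=3,suppress=True)
for p in [(470,27,130),(485,27,85)]: print(p,to(p))
E
```

```text
(470, 27, 130) [-41.645   8.289 -39.352]
(485, 27, 85) [-23.914   7.938   4.642]
```

Request:
{"fn": "move_arm", "kwargs": {"moves": [[-0.02,0.004,-0.02,0],[-0.042,0.008,-0.039,0],[-0.042,0.008,-0.039,0],[-0.042,0.008,-0.039,0],[-0.042,0.008,-0.039,0],[-0.042,0.008,-0.039,0]]}}

```text
clock: 21.55
eef_pos: [471.2, 27.3, 132.6]
eef_rot: [3.098, 0.708, 3.03]
wrist_force: [0.6, 0.5, -0.2]
finger_gap: 0.5
finger_force: 0.0
```

```bash
python3 - <<'E'
from h import *
np.set_printoptions(precision=3,suppress=True)
s=manip.read_state();print(s['clock'],s['eef_pos'],s['joints'],s['eef_rot'])
for p in [(485,27,85),(492,27,80)]: print(p,to(p))
E
```

```text
21.55 [471.246  27.318 132.635] [-0.005 -0.08   2.309 -0.123  0.205 -1.37 ] [3.098 0.708 3.03 ]
(485, 27, 85) [20.577 -0.772 45.104]
(492, 27, 80) [18.546 -0.361 53.453]
```

Request:
{"fn": "move_arm", "kwargs": {"moves": [[0.007,0,0.015,0],[0.014,0,0.03,0],[0.0205,0,0.045,0],[0.0195,0,0.049,0],[0.0185,0,0.053,0],[0.0185,0,0.053,0],[0.0185,0,0.053,0]]}}

```text
clock: 22.25
eef_pos: [491.0, 27.2, 78.7]
eef_rot: [3.096, 0.705, 3.028]
wrist_force: [-0.6, -0.3, -0.1]
finger_gap: 0.4
finger_force: 0.0
```

```bash
python3 - <<'E'
from h import *
np.set_printoptions(precision=3,suppress=True)
s=manip.read_state();print(s['clock'],s['eef_pos'],s['joints'],s['eef_rot'])
p=s['eef_pos'];e=np.array([.995,-.1,0])
for d in (10,20,100): q=p+e*d;print(d,q,to(q))
E
```

```text
22.25 [491.036  27.212  78.692] [-0.005  0.105  2.298 -0.669  0.041 -0.82 ] [3.096 0.705 3.028]
10 [500.986  26.212  78.692] [-7.614 -0.154  6.481]
20 [510.936  25.212  78.692] [-15.228  -0.309  12.962]
100 [590.536  17.212  78.692] [-76.141  -1.544  64.811]
```

Request:
{"fn": "move_arm", "kwargs": {"moves": [[-0.0038,-0.0001,0.0032,0],[-0.0076,-0.0002,0.0065,0],[-0.0107,-0.0002,0.0091,0],[-0.0145,-0.0003,0.0123,0],[-0.019,-0.0004,0.0162,0],[-0.0244,-0.0005,0.0207,0],[-0.0305,-0.0006,0.0259,0],[-0.0373,-0.0007,0.0318,0],[-0.0441,-0.0009,0.0376,0],[-0.0495,-0.001,0.0421,0],[-0.0533,-0.0011,0.0454,0],[-0.0548,-0.0011,0.0467,0]]}}

```text
clock: 23.45
eef_pos: [562.9, 19.9, 78.7]
eef_rot: [3.095, 0.705, 3.026]
wrist_force: [-1.2, 1.1, 0.9]
finger_gap: 0.3
finger_force: 0.8
```

```bash
cat > st.py <<'E'
from h import *
np.set_printoptions(precision=2,suppress=True)
s=manip.read_state();print(s['clock'],s['eef_pos'],s['joints'],s['eef_rot'],s['wrist_force'])
c=cam('scene')
v,u=np.mgrid[0:480,0:640];P=depthpts(c,np.c_[u.ravel(),v.ravel()]);P=P[c['z_map'].ravel()>0]
q=P[(P[:,2]>76)&(P[:,2]<95)&(P[:,0]<640)&(P[:,0]>500)&(abs(P[:,1]-20)<45)];print('cup-ish',len(q),np.median(q,0) if len(q) else 0)
q=P[(P[:,2]>95)&(P[:,2]<103)&(P[:,0]<680)&(P[:,0]>500)&(abs(P[:,1]-20)<105)];q=q[abs(q[:,1]-20)>45];d=q[:,:2]@[.995,-.1];print('front mid d',len(q),np.median(d),'start',508.9*.995-2.6)
E
python3 st.py; python3 - <<'E'
from h import *
np.set_printoptions(precision=4,suppress=True)
p=manip.read_state()['eef_pos'];e=np.array([.995,-.1,0])
for q in (p+10*e,p-e*15,p-e*15+[0,0,-30],p+[0,0,-30]):print(to(q))
E
```

```text
23.45 [562.94  19.95  78.7 ] [-0.02  0.24  2.12 -0.2   0.07 -1.3 ] [3.1  0.71 3.03] [-1.24  1.06  0.91]
cup-ish 189 [580.92  18.1   89.43]
front mid d 239 570.8711554477127 start 503.7554999999999
[-7.6124 -0.1465  6.4832]
[11.4187  0.2198 -9.7248]
[30.8698 -0.8399 13.0904]
[19.4511 -1.0597 22.8152]
```

Request:
{"fn": "move_arm", "kwargs": {"moves": [[-0.0023,0,0.0019,0],[-0.0061,-0.0001,0.0052,0],[-0.0107,-0.0002,0.0091,0],[-0.0167,-0.0003,0.0143,0],[-0.0228,-0.0004,0.0194,0],[-0.0289,-0.0006,0.0246,0],[-0.0335,-0.0007,0.0285,0],[-0.0365,-0.0007,0.0311,0],[-0.038,-0.0007,0.0324,0]]}}

```text
clock: 24.4
eef_pos: [612.8, 14.9, 78.3]
eef_rot: [3.095, 0.705, 3.026]
wrist_force: [-1.8, -1.2, 1.5]
finger_gap: 0.5
finger_force: 0.8
```

```bash
python3 st.py; python3 - <<'E'
from h import *
np.set_printoptions(precision=4,suppress=True)
p=manip.read_state()['eef_pos'];e=np.array([.995,-.1,0])
for q in (p+10*e,p-e*15,p-e*15+[0,0,-30],p+[0,0,-30]):print(to(q))
E
```

```text
24.4 [612.79  14.91  78.34] [-0.03  0.34  1.99 -0.08  0.11 -1.43] [3.09 0.7  3.03] [-1.77 -1.24  1.51]
cup-ish 33 [610.65  18.13  92.87]
front mid d 0 nan start 503.7554999999999
[-7.6146 -0.1426  6.4808]
[11.4219  0.2139 -9.7212]
[30.8652 -0.8515 13.1004]
[19.4433 -1.0655 22.8215]
  return _methods._mean(a, axis=axis, dtype=dtype,
  ret = ret.dtype.type(ret / rcount)
```

Request:
{"fn": "move_arm", "kwargs": {"moves": [[0.0038,0.0001,-0.0032,0],[0.008,-0.0001,0.002,0],[0.0125,-0.0004,0.007,0],[0.0168,-0.0006,0.012,0],[0.0168,-0.0006,0.012,0],[0.0168,-0.0006,0.012,0],[0.0168,-0.0006,0.012,0]]}}

```text
clock: 25.15
eef_pos: [607.6, 15.5, 58.6]
eef_rot: [3.095, 0.705, 3.025]
wrist_force: [-0.9, 0.0, 0.7]
finger_gap: 0.6
finger_force: 0.0
```

```bash
python3 - <<'E'
from h import *
np.set_printoptions(precision=3,suppress=True)
s=manip.read_state();print(s['clock'],s['eef_pos'],s['joints'],s['eef_rot'],s['wrist_force'])
p=s['eef_pos'];e=np.array([.995,-.1,0])
for q in (p+10*e,p+[0,0,-10]):print(to(q))
c=cam('scene');cv2.imwrite('pics/s4.png',c['frame'][150:390,160:480].repeat(2,0).repeat(2,1))
E
```

```text
25.15 [607.619  15.499  58.583] [-0.031  0.368  2.014 -0.16   0.054 -1.346] [3.095 0.705 3.025] [-0.92   0.012  0.673]
[-7.613 -0.143  6.483]
[ 6.483 -0.356  7.606]
```

View pics/s4.png

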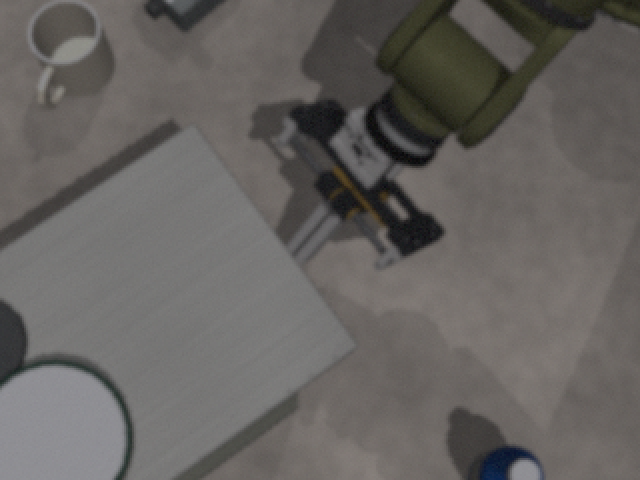

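The view shows the fingers entering under the ledge at (295,255), with the gripper body in front of the ledge edge. Next I'll push gently towards home.

Request:
{"fn": "move_arm", "kwargs": {"moves": [[-0.0038,-0.0001,0.0032,0],[-0.0076,-0.0001,0.0065,0],[-0.0114,-0.0002,0.0097,0],[-0.016,-0.0003,0.0136,0],[-0.0206,-0.0004,0.0175,0],[-0.0251,-0.0005,0.0214,0],[-0.0297,-0.0006,0.0253,0],[-0.0335,-0.0006,0.0285,0],[-0.0358,-0.0007,0.0305,0],[-0.0366,-0.0007,0.0311,0]]}}

```text
clock: 26.2
eef_pos: [655.6, 10.7, 58.4]
eef_rot: [3.095, 0.705, 3.026]
wrist_force: [-2.0, 0.4, 0.9]
finger_gap: 0.4
finger_force: 0.8
```

```bash
python3 - <<'E'
from h import *
np.set_printoptions(precision=3,suppress=True)
s=manip.read_state();print(s['clock'],s['eef_pos'],s['joints'],s['eef_rot'],s['wrist_force'])
p=s['eef_pos'];e=np.array([.995,-.1,0])
for q in (p+10*e,p+[0,0,-10]):print(to(q))
E
```

```text
26.2 [655.565  10.669  58.414] [-0.038  0.449  1.886 -0.04   0.101 -1.471] [3.095 0.705 3.026] [-1.96   0.411  0.945]
[-7.615 -0.143  6.481]
[ 6.481 -0.355  7.607]
```

Now small steps through the detent.

Request:
{"fn": "move_arm", "kwargs": {"moves": [[-0.0015,0,0.0013,0],[-0.003,-0.0001,0.0026,0],[-0.0046,-0.0001,0.0039,0],[-0.0061,-0.0001,0.0052,0],[-0.0061,-0.0001,0.0052,0]]}}

```text
clock: 26.7
eef_pos: [663.1, 9.9, 58.4]
eef_rot: [3.095, 0.705, 3.026]
wrist_force: [-4.2, 0.9, 2.5]
finger_gap: 0.4
finger_force: 1.9
```

Request:
{"fn": "move_arm", "kwargs": {"moves": [[-0.0015,0,0.0013,0],[-0.0023,0,0.0019,0],[-0.003,-0.0001,0.0026,0],[-0.003,-0.0001,0.0026,0]]}}

```text
clock: 27.1
eef_pos: [667.1, 9.5, 58.4]
eef_rot: [3.095, 0.705, 3.026]
wrist_force: [-4.3, 0.1, 2.4]
finger_gap: 0.5
finger_force: 1.9
```

Request:
{"fn": "move_arm", "kwargs": {"moves": [[-0.0015,0,0.0013,0],[-0.0023,0,0.0019,0],[-0.003,-0.0001,0.0026,0],[-0.003,-0.0001,0.0026,0]]}}

```text
clock: 27.5
eef_pos: [671.4, 9.0, 58.5]
eef_rot: [3.095, 0.705, 3.026]
wrist_force: [-2.1, 0.4, 0.4]
finger_gap: 0.2
finger_force: 0.6
```

Request:
{"fn": "move_arm", "kwargs": {"moves": [[-0.0015,0,0.0013,0],[-0.0023,0,0.0019,0],[-0.0023,0,0.0019,0]]}}

```text
clock: 27.8
eef_pos: [673.8, 8.8, 58.3]
eef_rot: [3.095, 0.704, 3.026]
wrist_force: [-9.9, 0.8, 5.2]
finger_gap: 0.0
finger_force: 5.1
```

Request:
{"fn": "move_arm", "kwargs": {"moves": [[-0.0015,0,0.0013,0],[-0.0023,0,0.0019,0],[-0.0023,0,0.0019,0]]}}

```text
clock: 28.1
eef_pos: [674.9, 8.8, 57.9]
eef_rot: [3.095, 0.7, 3.026]
wrist_force: [-43.9, 1.4, 27.1]
finger_gap: 0.4
finger_force: 21.9
```

Request:
{"fn": "move_arm", "kwargs": {"moves": [[-0.0008,0,0.0006,0],[-0.0015,0,0.0013,0],[-0.0015,0,0.0013,0]]}}

```text
clock: 28.4
eef_pos: [675.4, 8.8, 57.8]
eef_rot: [3.096, 0.698, 3.026]
wrist_force: [-71.4, 2.2, 45.6]
finger_gap: 0.6
finger_force: 35.6
```

The drawer is hard home, so I'll back straight out and then up.

Request:
{"fn": "move_arm", "kwargs": {"moves": [[0.004,0.0001,-0.0033,0],[0.015,0.0003,-0.013,0],[0.03,0.0006,-0.026,0],[0.05,0.001,-0.043,0],[0.07,0.0013,-0.06,0],[0.08,0.0015,-0.068,0],[0.08,0.0015,-0.068,0]]}}

```text
clock: 29.1
eef_pos: [573.9, 19.0, 58.5]
eef_rot: [3.095, 0.705, 3.026]
wrist_force: [0.4, 0.4, -0.3]
finger_gap: 0.5
finger_force: 0.0
```

```bash
python3 - <<'E'
from h import *
np.set_printoptions(precision=3,suppress=True)
s=manip.read_state();print(s['clock'],s['eef_pos'],s['joints'],s['eef_rot'],s['wrist_force'])
for q in ((560,20,160),(520,20,280),(400,-325,280)):print(to(q))
E
```

```text
29.1 [573.88   18.981  58.487] [-0.025  0.311  2.101 -0.478  0.027 -1.024] [3.095 0.705 3.026] [ 0.435  0.437 -0.348]
[-55.198   3.425 -86.256]
[-102.706    4.262 -203.484]
[ -42.231 -349.498 -271.464]
```

Request:
{"fn": "move_arm", "kwargs": {"moves": [[-0.015,0.001,-0.022,0],[-0.035,0.002,-0.055,0],[-0.055,0.003,-0.086,0],[-0.075,0.004,-0.126,0],[-0.09,0.004,-0.165,0],[-0.103,0.004,-0.203,0],[-0.103,0.004,-0.203,0],[-0.103,0.004,-0.203,0]]}}

```text
clock: 29.9
eef_pos: [521.9, 20.2, 280.7]
eef_rot: [3.093, 0.707, 3.026]
wrist_force: [0.2, 0.3, -0.9]
finger_gap: 0.7
finger_force: 0.0
```

```bash
python3 st.py 2>/dev/null; python3 - <<'E'
from h import *
np.set_printoptions(precision=3,suppress=True)
for q in ((460,-120,280),(380,-322,270),(375,-322,128)):print(to(q))
c=cam('top');cv2.imwrite('pics/t5.png',c['frame'][150:390,160:480].repeat(2,0).repeat(2,1))
E
```

```text
29.9 [521.91  20.16 280.75] [-0.03 -0.18  2.01 -0.01  0.61 -1.49] [3.09 0.71 3.03] [ 0.17  0.25 -0.91]
cup-ish 0 0
front mid d 0 nan start 503.7554999999999
[  33.965 -144.578  -36.752]
[  83.277 -352.812  -75.623]
[ 179.062 -358.432   29.175]
```

View pics/t5.png

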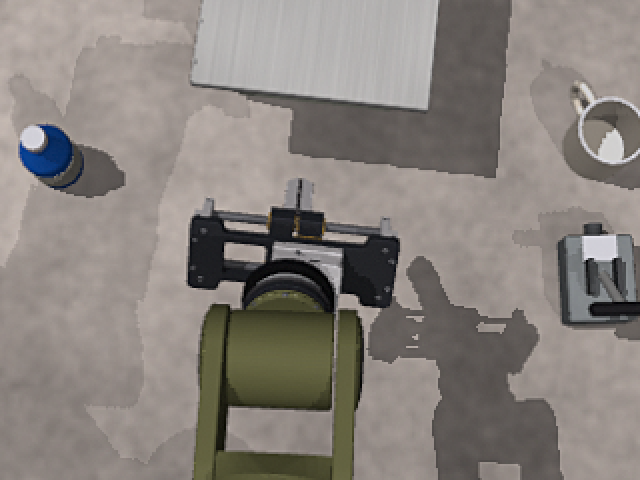

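The top view shows the drawer gone under the ledge (edge at rows 85-108), the mug and bottle unmoved, and the isolator clear at (598,280). Next I move over behind the handle.

Request:
{"fn": "move_arm", "kwargs": {"moves": [[0.009,-0.036,-0.009,0],[0.017,-0.072,-0.018,0],[0.026,-0.108,-0.027,0],[0.034,-0.145,-0.037,0],[0.042,-0.18,-0.043,0],[0.05,-0.215,-0.05,0],[0.058,-0.25,-0.056,0],[0.067,-0.285,-0.063,0],[0.075,-0.32,-0.07,0],[0.083,-0.353,-0.076,0],[0.083,-0.353,-0.076,0],[0.083,-0.353,-0.076,0]]}}

```text
clock: 31.2
eef_pos: [417.8, -286.4, 300.4]
eef_rot: [3.1, 0.653, 2.971]
wrist_force: [0.5, 0.5, -0.2]
finger_gap: 0.8
finger_force: 0.0
```

```bash
python3 - <<'E'
from h import *
np.set_printoptions(precision=3,suppress=True)
s=manip.read_state();print(s['clock'],s['eef_pos'],s['joints'],s['eef_rot'],s['wrist_force'])
for q in ((380,-322,128),(480,-322,128)):print(to(q))
E
```

```text
31.2 [ 417.832 -286.382  300.37 ] [-0.914 -0.149  1.911  0.563  0.974 -2.555] [3.1   0.653 2.971] [ 0.524  0.55  -0.22 ]
[129.53  -46.406 116.102]
[ 51.247 -31.963 176.627]
```

Joint 6 is at its limit, so I'll turn the tool back about its own axis to relieve it.

Request:
{"fn": "move_arm", "kwargs": {"moves": [[0,0,0,0.12],[0,0,0,0.24],[0,0,0,0.36],[0,0,0,0.48],[0,0,0,0.6],[0,0,0,0.7],[0,0,0,0.7]]}}

```text
clock: 31.9
eef_pos: [417.7, -285.3, 300.7]
eef_rot: [2.658, 0.459, 2.17]
wrist_force: [0.2, -0.5, -0.1]
finger_gap: 0.5
finger_force: 0.0
```

```bash
python3 - <<'E'
from h import *
np.set_printoptions(precision=3,suppress=True)
s=manip.read_state();print(s['clock'],s['eef_pos'],s['joints'],s['eef_rot'],s['wrist_force'])
print(R.from_euler('xyz',s['eef_rot']).as_matrix()[:,2])
for q in ((380,-322,250),(380,-322,128),(480,-322,128)):print(to(q))
E
```

```text
31.9 [ 417.748 -285.326  300.657] [-0.913 -0.151  1.913  0.563  0.974 -1.853] [2.658 0.459 2.17 ] [ 0.248 -0.537 -0.137]
[ 0.606 -0.062 -0.793]
[ 14.402 -68.883  19.591]
[  68.5   -119.764  116.382]
[ 17.945 -58.31  176.943]
```

Request:
{"fn": "move_arm", "kwargs": {"moves": [[0.007,-0.034,0.01,0],[0.0144,-0.069,0.0196,0],[0.028,-0.082,0.044,0],[0.042,-0.095,0.068,0],[0.055,-0.107,0.092,0],[0.0685,-0.1198,0.1164,0],[0.0685,-0.1198,0.1164,0],[0.0685,-0.1198,0.1164,0]]}}

```text
clock: 32.7
eef_pos: [380.1, -322.8, 129.2]
eef_rot: [2.659, 0.461, 2.172]
wrist_force: [-0.0, -0.6, 1.0]
finger_gap: 0.3
finger_force: 0.0
```

```bash
python3 - <<'E'
from h import *
np.set_printoptions(precision=3,suppress=True)
s=manip.read_state();print(s['clock'],s['eef_pos'],s['joints'],s['eef_rot'],s['wrist_force'])
for q in ((380,-323,130),(480,-323,130)):print(to(q))
p=s['eef_pos']
print(to(p+[100,0,0]))
c=cam('top');cv2.imwrite('pics/t6.png',c['frame'][210:390,360:600].repeat(3,0).repeat(3,1))
E
```

```text
32.7 [ 380.107 -322.781  129.169] [-1.054  0.09   2.12   0.861  0.712 -2.38 ] [2.659 0.461 2.172] [-0.024 -0.592  1.049]
[-0.477  0.133 -0.711]
[-51.173  61.467  59.854]
[-50.696  61.334  60.565]
```

View pics/t6.png

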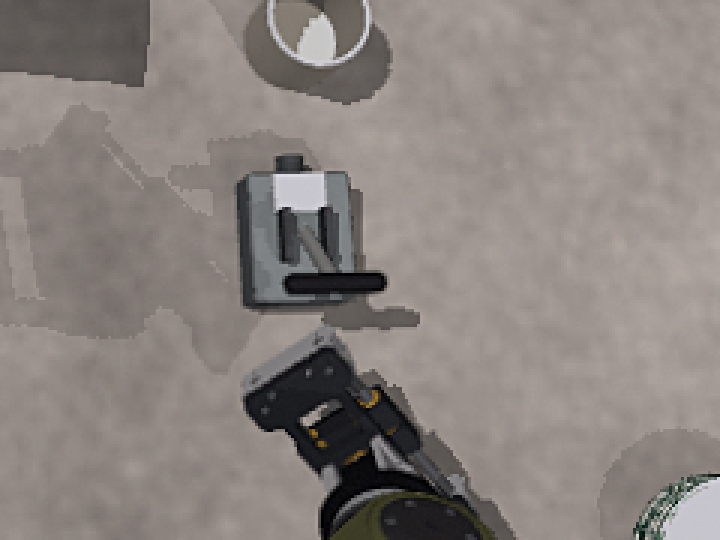

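The top crop shows the gripper behind the crossbar (bar at (335,283), gripper nose at (325,345)) and clear of it. Now push +x.

Request:
{"fn": "move_arm", "kwargs": {"moves": [[-0.007,0.009,0.009,0],[-0.014,0.017,0.017,0],[-0.02,0.024,0.024,0],[-0.025,0.031,0.03,0],[-0.03,0.037,0.036,0],[-0.035,0.043,0.042,0],[-0.04,0.049,0.048,0],[-0.046,0.055,0.054,0],[-0.051,0.061,0.061,0],[-0.053,0.064,0.063,0],[-0.053,0.064,0.063,0]]}}

```text
clock: 33.85
eef_pos: [484.6, -323.0, 128.8]
eef_rot: [2.658, 0.461, 2.171]
wrist_force: [-0.4, -0.5, -0.4]
finger_gap: 0.3
finger_force: 0.0
```

```bash
cat > bar.py <<'E'
from h import *
np.set_printoptions(precision=3,suppress=True)
s=manip.read_state();print(s['clock'],s['eef_pos'],s['joints'],s['wrist_force'])
for q in ((380,-322,130),):print(to(q))
for n in('top','scene'):
    c=cam(n);v,u=np.mgrid[0:480,0:640];P=depthpts(c,np.c_[u.ravel(),v.ravel()]);f=c['frame'].reshape(-1,3).max(1)
    k=(c['z_map'].ravel()>0)&(P[:,2]>122)&(P[:,2]<155)&(abs(P[:,0]-470)<80)&(abs(P[:,1]+325)<50)&(f<60)
    print(n,k.sum(),np.median(P[k],0) if k.any() else 0)
E
python3 bar.py
```

```text
33.85 [ 484.638 -322.956  128.818] [-0.845  0.235  1.947  0.809  0.605 -2.159] [-0.403 -0.507 -0.366]
[ 53.136 -63.122 -64.37 ]
top 216 [ 514.404 -323.377  138.916]
scene 204 [ 515.583 -317.134  138.839]
```

The bar is now at x≈514, which is the on position. Retreat.

Request:
{"fn": "move_arm", "kwargs": {"moves": [[0.012,-0.014,-0.014,0],[0.027,-0.032,-0.032,0],[0.04,-0.048,-0.048,0],[0.053,-0.063,-0.064,0],[0.053,-0.063,-0.08,0],[0.053,-0.063,-0.11,0],[0.053,-0.063,-0.14,0],[0.053,-0.063,-0.14,0],[0.053,-0.063,-0.14,0]]}}

```text
clock: 34.85
eef_pos: [333.8, -317.7, 190.2]
eef_rot: [2.659, 0.462, 2.169]
wrist_force: [-0.2, 0.5, -0.7]
finger_gap: 0.4
finger_force: 0.0
```

```bash
python3 bar.py; python3 - <<'E'
from h import *
c=cam('scene');cv2.imwrite('pics/s7.png',c['frame'])
E
```

```text
34.85 [ 333.77  -317.716  190.225] [-1.163 -0.089  2.129  0.749  0.894 -2.299] [-0.169  0.509 -0.687]
[ 0.361  0.523 76.041]
top 232 [ 513.83  -321.1    139.145]
scene 203 [ 515.872 -317.371  138.988]
```

View pics/s7.png

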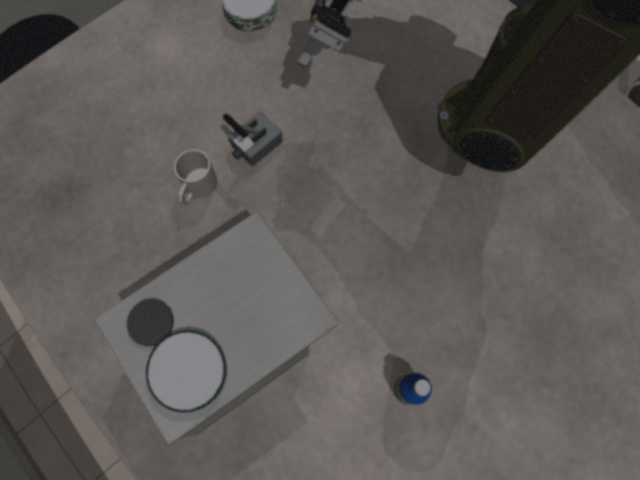

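The scene shows the handle over at on (bar at (235,126)), the drawer shut, the mug (193,167) and bottle (415,388) unmoved, and the arm clear.

```bash
python3 -c "
from cell import manip
print(manip.sign_off())"
```

```text
the job is handed in; nothing more can be done
None
```

I stood the cup in the drawer, pushed the drawer home past its detent and flipped the isolator to on. The mug and bottle did not visibly move, and I handed the job in at about 35 s of the 69 s allowed; the sign-off returned no verdict, and the cup could not be seen once the drawer was shut.

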